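# Lock the swivel base with its transport bar

### The arm

A 7-joint arm with a two-finger parallel gripper is mounted at the origin on a cart in front of the work surface, level with it; the furniture and walls round the work are solid. World frame = base frame: x ahead of the robot, y to its left, z up, the work surface at z = 0. Lengths are in m, angles in rad, forces in N, time in s.
With the tool pointing down it reaches from about 0.35 to 0.9 m from the base axis. Payload 8.1 kg.
Tool frame: the origin (TCP) lies between the finger pads; the fingertips stand 22 mm ahead of it and the grasp point (between the pads) lies 3 mm ahead of it (arm.tip_reach is the distance from the TCP to the fingertips, in m); z points along the fingers, y is the line along which they close (so a half turn about z gives the same grasp; the last joint's range is limited). The gripper opens to 92 mm and grips with 3 to 60 N. Pads are 19 mm wide; open, the fingers measure 130 mm over their backs; the gripper's body (75 mm by 190 mm) begins 47 mm behind the grasp point.
Start: joints at [-1.212, 0.434, 0.025, 1.573, -0.012, 1.134, -0.075], TCP at [0.279, 0.56, 0.249] pointing down, gripper open.
Joint ranges: [-2.62, 2.62], [-0.44, 2.09], [-1.27, 1.32], [0.08, 2.57], [-1.32, 4.46], [0.12, 2], [-2.74, 2.74]. Speed limits (rad/s): [2.22, 2.22, 3.01, 3.01, 3.14, 3.14, 3.14].

### API

Orientations are given as a rotation vector (axis times angle).
In Python, from cell import telemetry, vision, job, arm gives the robot as it stands. The module is installed in compiled form; this text tells all that it offers.
- The arm moves only by the shell command python3 -m creep 'ROWS' [FORCE]. ROWS is text: rows parted by semicolons, each of 7 numbers parted by spaces: the finger opening in cm, from 0 to 9.18, then the shift along the tool's x, y, z in cm, then the turn, a rotation vector about the tool's x, y, z in degrees. A call has 1 to 5 rows; each row is the pose to reach, as a shift and turn from the pose commanded when the call began, along the tool's axes at that moment; what a row does not reach only later rows make up. A row lasts 1/8 s, in which the tool goes at most 62.5 mm and 10.7 degrees, less where a joint would pass 70% of its speed; a pose out of reach is approached as far as the arm can. A call with a gripper value outside its range is refused whole. The fingers move at their own pace and stop on an object; FORCE is the grip in N (left out, the last holds). Time passes only in rows, so rows that repeat a pose let the fingers close. It gives the time, the measured TCP pose, the force, the opening and the grip force at its end, in the units of the state.
- telemetry.observe(): the state, without advancing time (a new reading comes with each control period).
- vision.get_image(name): name is "side" or "top" or "wrist"; returns the picture (384x512x3 uint8, red, green, blue); there is no depth.
- vision.camera_info(name): a dict with "fov_y" (degrees; the focal length in pixels is half the picture's height over the tangent of half this angle, whatever the lens; pixels are square), "cx", "cy" (the principal point, pixels), "extrinsics" (4x4, takes a point from camera to world coordinates). Camera axes: x right, y down, z forward; pixel columns grow to the right and rows downward; lengths in m; the calibration is good to about 2 mm. A picture is of the moment at which its call begins: read the wrist's pose just before it. camera_info takes no time and is no camera call; for the wrist camera it gives the pose at the moment of the call.
- job.sign_off(): hands the job in; it is judged then, once.
The state is a dict: "clock": time; "joints": joint angles; "dq": joint speeds; "joint_efforts": joint torques, N m; "position": TCP position; "ee_rot": TCP orientation; "force": force on the tool from outside, world axes, zero at the start; "ft_torque": the same for the moment, N m; "width": opening from 0.0 (shut) to 1.0 (fully open); "gripper_force": force on a finger pad.
Only numpy, scipy, OpenCV 4.12 (cv2) and the standard library are available. Lean on these libraries where they do the work, as an engineer would, in place of code of your own. Each camera call takes 0.05 s, during which the arm holds its last target. There are 200 camera calls.

### The job

Lock the swivel base so that it cannot turn while a manipulator is bolted on: with the fingertips push one of the two brass pins round until the slot across the dark disc lines up with the locking bar, either way round, then push the red tab so that the bar runs right through the slot and the far bridge, fully home with the tab against the near bridge. Only push, gently: do not pinch or squeeze any part of the base, and leave the objective can, the petri dish, the spare knob and the hex key lying where they are.

Things in the scene. Friction and masses are not known exactly. Their poses are not given: they have to be found in the camera images.
- swivel_base: Swivel base, fixed on the table: black metal plate 150 x 92 mm (top 15 mm up, x -82 to +68 mm, y -46 to +46 mm of its frame) with a turntable carrying the dark slotted disc, two metal bridges and a steel locking bar with a red tab. Origin: on the table, on the disc's vertical axis. Its x axis is the way the bar is pushed home, z is up.
- lock_disc (a joint): Angle of the dark disc, rad, growing anticlockwise from above, range -0.6 to 3.74; starts between 0.6 and 2.54. The slot is in line with the bar at 0 and again at 3.14; both serve. Light friction (0.05 N m, 2.5 N at a pin), stays where left. The bar's tapered nose enters up to about 0.15 rad off line and brings the disc into line; farther off the disc blocks it.
- disc_centre (a point): Centre of the disc's top face, 42 mm above the table, on its axis; turns with the disc, its x axis runs along the slot. The disc is 60 mm across, the slot 14 mm wide and right across the middle.
- pin_a (a point): Top centre of one of two upright brass pins on the disc, 70 mm above the table, 20 mm from the disc's axis, at right angles to the slot. It stands 28 mm above the disc: 8.4 mm thick, 10.4 mm at the knurled head (top 9 mm). At lock_disc = 0 it is at y = +20 mm of swivel_base.
- pin_b (a point): Top centre of the second brass pin, like pin_a, on the far side of the axis, 40 mm from it. At lock_disc = 0 it is at y = -20 mm of swivel_base.
- lock_bar (a joint): Travel of the locking bar, m, along x of swivel_base: 0 drawn back (start), 0.087 fully home, stopped with the red tab against the near bridge. Friction about 1.5 N, stays where left. The bar is 11 mm wide, 10 mm high, 30 to 40 mm above the table.
- tab_face (a point): Middle of the outer face (the one to push, away from the disc) of the red upright tab on the bar's tail, 52 mm above the table. The tab is 8 mm thick, 28 mm wide, from 29 to 69 mm above the table. Drawn back this face is 160 mm from the disc's axis, home 73 mm. Nothing stands behind it.
- near_bridge (a point): Top centre of the bridge that guides the bar (x -65 to -37 mm of swivel_base, 36 mm wide), 47 mm above the table: fingertips kept above 50 mm clear both bridges and the disc.
- far_bridge (a point): Top centre of the bridge that receives the bar (x +37 to +50 mm of swivel_base, 36 mm wide), 47 mm above the table. Fully home, the bar's nose stands 3 mm out beyond it. The room's joystick column, left of the base (+y of the world, from about 0 on), is 200 mm tall: come in over it.
- objective_can: Bystander: black screw can for an objective, 38 mm across, 74 mm tall, standing loose beside the bar. Origin at the centre of its underside.
- dish_lid: Bystander: flat pale pink petri dish, 58 mm across, 16 mm high, loose. Origin at the centre of its underside.
- knob_spare: Bystander: small black knob, 22 mm across, 22 mm high, loose. Origin at the centre of its underside.
- hex_key: Bystander: dark L-shaped hex key, 67 x 22 x 4 mm, lying loose. Origin at the centre of its underside.

How it is judged:
On the way, in this order (a step that is already met when the one before it is completed fails the run):
1. the slot is in line with the bar while the bar is still drawn back ((value of joint lock_disc between -0.2 and 0.2 rad or value of joint lock_disc between 2.9416 and 3.3416 rad) and value of joint lock_bar below 0.02 m), for 0.1 s.
2. the bar is fully home through the slot (value of joint lock_bar above 0.084 m and (value of joint lock_disc between -0.08 and 0.08 rad or value of joint lock_disc between 3.0616 and 3.2216 rad)), for 0.2 s.
At the end, for the whole second after the job is handed in: The locking bar is within 3 mm of fully home (lock_bar above 0.084) with the slot in line (lock_disc within 0.08 rad of 0 or of 3.14), both at rest; the can stands upright and each bystander is within 20 mm of where it started (all of step 2 and velocity of joint lock_bar below 0.005 m/s and velocity of joint lock_disc between -0.05 and 0.05 rad/s and distance of each of objective_can, dish_lid, knob_spare, hex_key from where it was at the start of the episode below 0.02 m and angle between objective_can's own z axis and vertical below 0.2 rad); the robot touches nothing.
It fails at once if a part of the swivel base is pinched, or pushed with more than 40 N (contact force between the fingers and swivel_base above 40 N).
It fails at once if a bystander (objective can, petri dish, spare knob or hex key) is shoved or carried more than 20 mm (distance of any of objective_can, dish_lid, knob_spare, hex_key from where it was at the start of the episode above 0.02 m).
It fails at once if a bystander is lifted off the table (height (world z) of any of objective_can, dish_lid, knob_spare, hex_key above 0.012 m).
It fails at once if the objective can is tipped over (angle between objective_can's own z axis and vertical above 0.5 rad).
It also fails if it takes over 54 s, if anything falls off the work surface, if the arm or the gripper's body presses on something with over 40 N, if the wrist force passes 120 N, or if a joint passes its speed limit or range.

## Working session

There is one attempt and no reset: what is moved stays moved. The work goes in short steps, Python scripts to look and compute and a shell command to move; the robot and the scene stay as the last step left them, time stands still between calls to the robot, and variables do not carry over. Pictures are saved under pics/ and viewed, at most 10 in all, crops included, and the job is handed in when it is done.

```bash
mkdir -p pics && python3 - <<'E'
from cell import telemetry, vision, job, arm
import cv2, numpy as np
s=telemetry.observe()
for k in("clock","position","ee_rot","force","width"): print(k,s[k])
print(arm.tip_reach)
for n in("side","top"):
    i=vision.camera_info(n); print(n,i["fov_y"],i["cx"],i["cy"],np.round(i["extrinsics"],4).tolist())
    im=vision.get_image(n); cv2.imwrite(f"pics/{n}0.png",im[:,:,::-1])
E
```

```text
clock 0.0
position [0.27830527 0.55909195 0.24793553]
ee_rot [-7.18973864e-01 -3.05797637e+00  2.46296985e-03]
force [ 0.06193289 -0.7690415  -0.27362466]
width 1.0021787418195467
0.022
side 42.430256399402225 259.1179229571082 190.97896183432005 [[-0.9808, 0.1181, -0.155, 0.675], [0.1936, 0.6803, -0.7069, 0.4385], [0.022, -0.7233, -0.6901, 0.6957], [0.0, 0.0, 0.0, 1.0]]
top 57.065100277720646 250.70493371270106 197.22195613787483 [[0.0165, -0.9909, 0.1338, 0.4152], [-0.9998, -0.0183, -0.0125, -0.2122], [0.0149, -0.1336, -0.9909, 0.9198], [0.0, 0.0, 0.0, 1.0]]
```

View pics/top0.png

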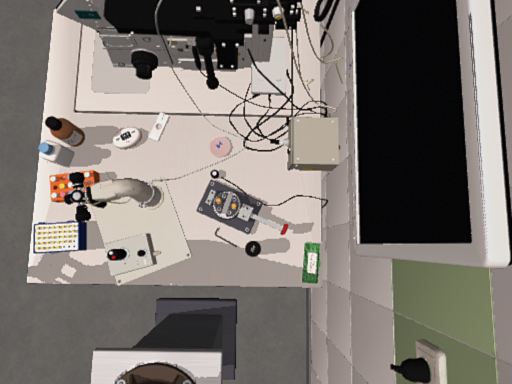

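View pics/side0.png

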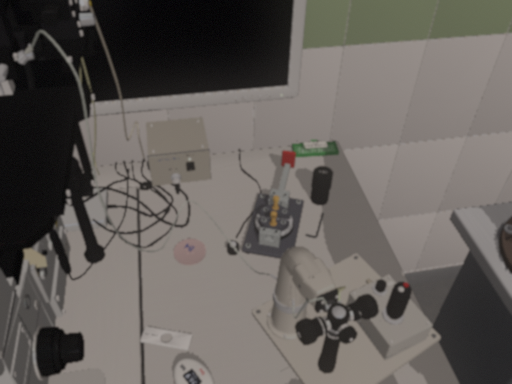

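Top view: base at about (227,204), red tab (284,229), can (253,248), dish (220,147), knob (214,174) and hex key (228,238). The joystick stands to the left at (150,190). The side view shows the same parts; next I zoom in on both.

```bash
python3 - <<'E'
import cv2, numpy as np
a=cv2.imread("pics/top0.png")[165:265,185:305]; b=cv2.imread("pics/side0.png")[140:260,220:340]
a=cv2.resize(a,None,fx=6,fy=6,interpolation=cv2.INTER_CUBIC)[:, :]
cv2.imwrite("pics/topz.png",a)
cv2.imwrite("pics/sidez.png",cv2.resize(b,None,fx=5,fy=5,interpolation=cv2.INTER_CUBIC))
E
```

```text
(no output)
```

View pics/topz.png

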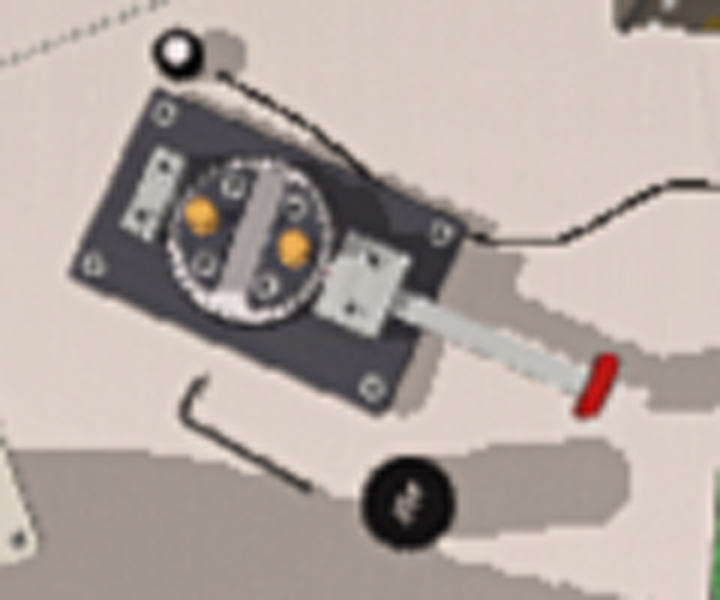

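View pics/sidez.png

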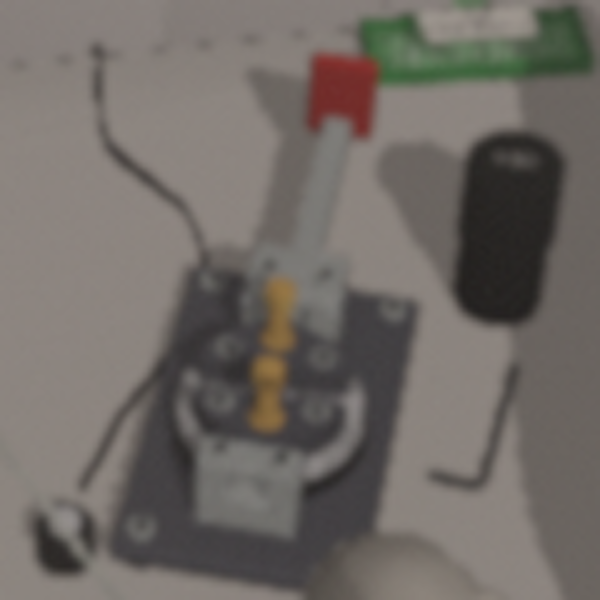

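Zooms: pins (brass) at top-view pixels ≈(218.5,201) and (234,206); slot near-perpendicular to the bar; red tab ≈(284.5,229); can ≈(253,248) beside the bar on the robot's side. Now I measure positions.

```bash
cat > h.py <<'E'
import cv2, numpy as np
from cell import vision, telemetry
def ray(n,u,v,info=None):
    i=info or vision.camera_info(n); f=192/np.tan(np.radians(i["fov_y"]/2)); E=np.array(i["extrinsics"])
    return E[:3,3], E[:3,:3]@np.array([(u-i["cx"])/f,(v-i["cy"])/f,1])
def onz(n,u,v,z,info=None):
    o,d=ray(n,u,v,info); return o+d*(z-o[2])/d[2]
def tri(r1,r2):
    A=[];b=[]
    for o,d in(r1,r2):
        d=d/np.linalg.norm(d);P=np.eye(3)-np.outer(d,d);A.append(P);b.append(P@o)
    return np.linalg.lstsq(np.vstack(A),np.hstack(b),rcond=None)[0]
def blobs(im,kind,roi,amin=4):
    h=cv2.cvtColor(im,cv2.COLOR_BGR2HSV); H,S,V=cv2.split(h)
    m=((H>10)&(H<28)&(S>110)&(V>110)) if kind=="brass" else (((H<6)|(H>172))&(S>150)&(V>70))
    x0,y0,x1,y1=roi; k=np.zeros_like(H); k[y0:y1,x0:x1]=m[y0:y1,x0:x1]
    n,l,st,c=cv2.connectedComponentsWithStats(k.astype(np.uint8))
    return [(c[i],st[i].tolist()) for i in range(1,n) if st[i][4]>=amin], k
E
python3 - <<'E'
from h import *
t=cv2.imread("pics/top0.png"); s=cv2.imread("pics/side0.png")
for nm,im,roi in(("top",t,(190,170,300,250)),("side",s,(220,140,340,260))):
    for k in("brass","red"):
        for c,st in blobs(im,k,roi)[0]:
            print(nm,k,c.round(1),st,onz(nm,*c,.066).round(4))
r=blobs(t,"red",(190,170,300,250))[1]; print(cv2.minAreaRect(np.argwhere(r)[:,::-1].astype(np.float32)))
# other features, zoom coordinates -> px
Z=lambda u,v:(185+(u+.5)/6-.5,165+(v+.5)/6-.5)
for n,u,v,z in[("corner far-l",160,88,.015),("corner left",72,272,.015),("corner rt",468,232,.015),("corner bot",382,416,.015),("can",408,502,.074),("key1",205,378,.004),("keyc",185,412,.004),("key2",310,490,.004),("knob",179,53,.022),
 ("slot1",270,172,.042),("slot2",232,292,.042),("disc",250,238,.042)]: print(n,onz("top",*Z(u,v),z).round(4))
E
```

```text
top brass [218.2 200.5] [216, 198, 5, 6, 26] [ 0.5209 -0.1439  0.066 ]
top brass [233.5 205.7] [231, 203, 6, 6, 26] [ 0.509  -0.1815  0.066 ]
top red [284.5 228.5] [281, 224, 7, 10, 36] [ 0.4558 -0.3058  0.066 ]
side brass [275.3 202.8] [273, 196, 5, 14, 53] [ 0.5108 -0.1712  0.066 ]
side brass [273.4 218. ] [271, 211, 6, 15, 63] [ 0.5222 -0.1352  0.066 ]
side red [288.4 157.1] [283, 152, 12, 14, 110] [ 0.4572 -0.2924  0.066 ]
((284.4931335449219, 228.68492126464844), (3.5112345218658447, 10.533703804016113), 20.556045532226562)
corner far-l [ 0.5826 -0.1203  0.015 ]
corner left [ 0.5019 -0.0852  0.015 ]
corner rt [ 0.5223 -0.2545  0.015 ]
corner bot [ 0.4429 -0.2189  0.015 ]
can [ 0.4074 -0.2293  0.074 ]
key1 [ 0.4582 -0.1425  0.004 ]
keyc [ 0.4435 -0.1343  0.004 ]
key2 [ 0.4112 -0.1887  0.004 ]
knob [ 0.5968 -0.1287  0.022 ]
slot1 [ 0.5428 -0.1701  0.042 ]
slot2 [ 0.4922 -0.1556  0.042 ]
disc [ 0.5149 -0.1625  0.042 ]
```

```bash
cat >> h.py <<'E'
from scipy.spatial.transform import Rotation as Ro
C=np.array([.515,-.163]); YAW=np.radians(67)
ex=np.array([np.cos(YAW),np.sin(YAW)]); ey=np.array([-ex[1],ex[0]])
def W(bx,by,z): return np.r_[C+bx*ex+by*ey,z]          # base mm->world in m (TCP height z)
def toB(p): d=np.array(p)[:2]-C; return np.r_[d@ex,d@ey]
def plan(p,yaw):   # world TCP target, world angle (deg) of tool x, tool straight down
    s=telemetry.observe(); R0=Ro.from_rotvec(s["ee_rot"])
    c,k=np.cos(np.radians(yaw)),np.sin(np.radians(yaw))
    R=Ro.from_matrix(np.array([[c,k,0],[k,-c,0],[0,0,-1]]))
    print("cm",(R0.inv().apply(p-s["position"])*100).round(2),"deg",np.degrees((R0.inv()*R).as_rotvec()).round(1))
def now():
    s=telemetry.observe(); x=Ro.from_rotvec(s["ee_rot"]).apply([1,0,0])
    print("t",round(s["clock"],2),"p",s["position"].round(4),"base mm",(toB(s["position"])*1000).round(1),"tip z",round(s["position"][2]-.022,4),"xyaw",round(float(np.degrees(np.arctan2(x[1],x[0]))),1),"F",s["force"].round(2),"w",round(s["width"],3))
E
python3 - <<'E'
from h import *
now(); plan(W(-.020,.032,.32),67)
E
```

```text
t 0.1 p [0.2783 0.5591 0.248 ] base mm [572.3 500. ] tip z 0.226 xyaw 153.5 F [ 0.44 -0.06 -0.45] w 0.996
cm [-50.29 -56.3   -7.11] deg [-0.1  0.1 86.5]
```

```bash
python3 -m creep '0 0 0 -5 0 0 0;0 0 0 -8 0 0 0;0 -3 -4 -8 0 0 10;0 -7 -8 -8 0 0 20;0 -11 -12 -8 0 0 30' 20 && python3 - <<'E'
from h import *
now(); plan(W(-.020,.032,.32),67)
E
```

```text
clock: 0.72
position: [0.3237, 0.4013, 0.3284]
ee_rot: [-1.494, -2.764, 0.001]
force: [0.2, 0.4, 0.1]
width: 0.505
gripper_force: 0.0
t 0.72 p [0.3237 0.4013 0.3284] base mm [444.7 396.5] tip z 0.3064 xyaw 123.2 F [0.22 0.4  0.12] w 0.505
cm [-56.13 -18.36   0.86] deg [-0.   0.  56.2]
```

```bash
python3 -m creep '0 -5.5 -1.8 0 0 0 10;0 -11 -3.6 0 0 0 20;0 -16.5 -5.4 0 0 0 30;0 -22 -7.2 0 0 0 40;0 -28 -9.2 0 0 0 50' && python3 - <<'E'
from h import *
now(); plan(W(-.020,.032,.32),67)
E
```

```text
clock: 1.35
position: [0.4013, 0.1179, 0.3287]
ee_rot: [-2.521, -1.874, -0.0]
force: [1.5, 0.2, 0.6]
width: 0.009
gripper_force: 0.0
t 1.35 p [0.4013 0.1179 0.3287] base mm [214.1 214.4] tip z 0.3067 xyaw 73.3 F [1.48 0.21 0.59] w 0.009
cm [-25.26  15.58   0.86] deg [-0.  -0.   6.3]
```

```bash
python3 -m creep '0 -5 3 0 0 0 1;0 -10 6 0 0 0 3;0 -15 9 0.2 0 0 5;0 -20 12.4 0.5 0 0 6;0 -25.2 15.5 0.8 0 0 6' && python3 -m creep '0 0 0 0 0 0 0;0 0 0 0 0 0 0' >/dev/null && python3 - <<'E'
from h import *
now(); plan(W(-.020,.032,.15),67)
i=vision.camera_info("wrist"); print(i["fov_y"],i["cx"],i["cy"],np.round(i["extrinsics"],4).tolist())
im=vision.get_image("wrist")[:,:,::-1].copy(); cv2.imwrite("pics/w1.png",im)
for k in("brass","red"):
    for c,st in blobs(im,k,(0,0,512,384),20)[0]:
        p=onz("wrist",*c,.066,i); print(k,c.round(1),st,p.round(4),(toB(p)*1000).round(1))
E
```

```text
clock: 1.98
position: [0.4789, -0.1675, 0.3206]
ee_rot: [2.611, 1.747, 0.001]
force: [0.5, 0.1, 1.1]
width: 0.006
gripper_force: 0.0
t 2.23 p [ 0.4782 -0.1657  0.3203] base mm [-16.9  32.8] tip z 0.2983 xyaw 67.5 F [-0.53  0.68  0.35] w 0.003
cm [-0.31  0.09 17.03] deg [-0.1  0.   0.5]
64.79908655862431 254.51872940912827 193.08449014625862 [[0.9241, -0.3692, -0.0987, 0.5043], [-0.3821, -0.8937, -0.2351, -0.1021], [-0.0015, 0.255, -0.9669, 0.4554], [0.0, 0.0, 0.0, 1.0]]
brass [278.6 139. ] [274, 134, 10, 11, 83] [ 0.52   -0.1429  0.066 ] [20.5  3.3]
brass [280.3 169.1] [276, 164, 10, 12, 87] [ 0.5079 -0.1797  0.066 ] [-18.2  -0. ]
brass [262.3 264.6] [261, 237, 4, 54, 181] [ 0.4347 -0.298   0.066 ] [-155.6   21.2]
brass [246.7 242.3] [246, 238, 3, 10, 21] [ 0.4274 -0.258   0.066 ] [-121.7   43.5]
brass [246.4 274.1] [245, 257, 4, 33, 71] [ 0.408  -0.3032  0.066 ] [-170.9   43.7]
brass [248.5 305. ] [56, 300, 322, 9, 1818] [ 0.391  -0.3512  0.066 ] [-221.7   40.6]
```

View pics/w1.png

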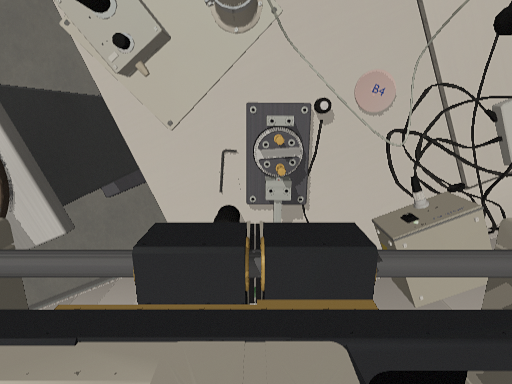

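```bash
python3 - <<'E'
from h import *
s=telemetry.observe(); i=vision.camera_info("wrist"); f=192/np.tan(np.radians(i["fov_y"]/2)); E=np.linalg.inv(np.array(i["extrinsics"]))
R=Ro.from_rotvec(s["ee_rot"])
for z in(.022,-.01,-.044):
  for x in(-.0095,.0095):
    for y in(-.019,.019):
      q=E[:3]@np.r_[R.apply([x,y,z])+s["position"],1]; print((x,y,z),(q[:2]/q[2]*f+[i["cx"],i["cy"]]).round(0),q[2].round(3))
im=cv2.imread("pics/w1.png")[200:320,180:340]; cv2.imwrite("pics/w1z.png",cv2.resize(im,None,fx=5,fy=5,interpolation=cv2.INTER_CUBIC))
im=cv2.imread("pics/w1.png")
uv=lambda u,v:onz("wrist",u,v,.015,i)
a,b,c,d=uv(247,103),uv(310,103),uv(247,204),uv(309.5,204)
for p,q in((c,a),(d,b),(a,b),(c,d)): e=q-p; print(np.linalg.norm(e).round(4),np.degrees(np.arctan2(e[1],e[0])).round(1))
E
```

```text
(-0.0095, -0.019, 0.022) [222. 256.] 0.172
(-0.0095, 0.019, 0.022) [289. 256.] 0.172
(0.0095, -0.019, 0.022) [221. 224.] 0.167
(0.0095, 0.019, 0.022) [290. 224.] 0.167
(-0.0095, -0.019, -0.01) [215. 287.] 0.141
(-0.0095, 0.019, -0.01) [296. 287.] 0.141
(0.0095, -0.019, -0.01) [213. 249.] 0.136
(0.0095, 0.019, -0.01) [298. 249.] 0.136
(-0.0095, -0.019, -0.044) [202. 340.] 0.108
(-0.0095, 0.019, -0.044) [309. 340.] 0.108
(0.0095, -0.019, -0.044) [200. 293.] 0.103
(0.0095, 0.019, -0.044) [311. 293.] 0.103
0.1472 67.3
0.1473 70.0
0.0879 -22.4
0.095 -22.3
```

View pics/w1z.png

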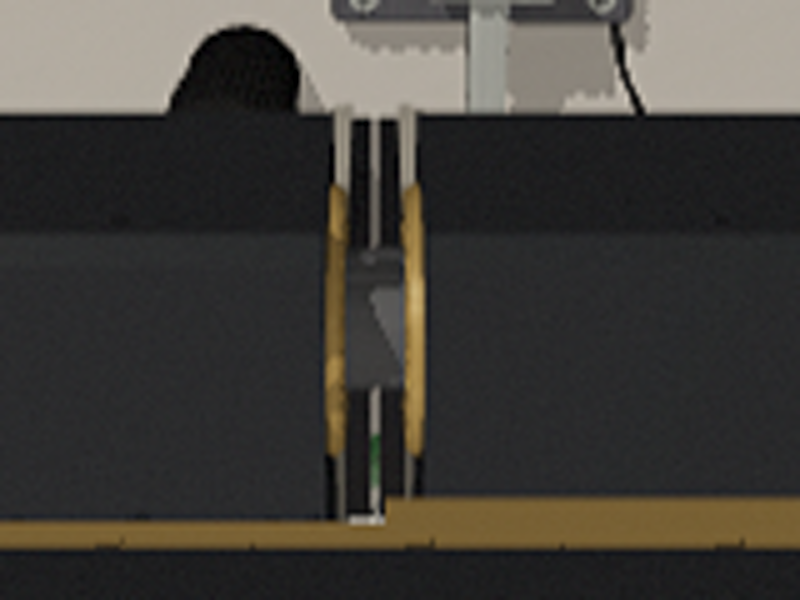

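The wrist crop shows the gripper body hiding the fingertips, so their width is unclear. I check with the side camera.

```bash
python3 - <<'E'
from h import *
im=vision.get_image("side")[:,:,::-1].copy(); cv2.imwrite("pics/s1.png",im)
s=telemetry.observe(); i=vision.camera_info("side"); f=192/np.tan(np.radians(i["fov_y"]/2)); E=np.linalg.inv(np.array(i["extrinsics"])); R=Ro.from_rotvec(s["ee_rot"])
U=lambda x,y,z:(lambda q:q[:2]/q[2]*f+[i["cx"],i["cy"]])(E[:3]@np.r_[R.apply([x,y,z])+s["position"],1])
c=U(0,0,0); print(c)
for x in(-.0095,.0095):
  for y in(-.019,.019):
    u=U(x,y,.022); print(x,y,u.round(0)); cv2.circle(im,tuple(int(v) for v in u),1,(0,255,0),-1)
x0,y0=int(c[0])-80,max(0,int(c[1])-70)
cv2.imwrite("pics/s1z.png",cv2.resize(im[y0:y0+120,x0:x0+160],None,fx=5,fy=5,interpolation=cv2.INTER_CUBIC)); print(x0,y0)
E
```

```text
[305.91799714  78.93559074]
-0.0095 -0.019 [318.  90.]
-0.0095 0.019 [293.  87.]
0.0095 -0.019 [317.  97.]
0.0095 0.019 [291.  94.]
225 8
```

View pics/s1z.png

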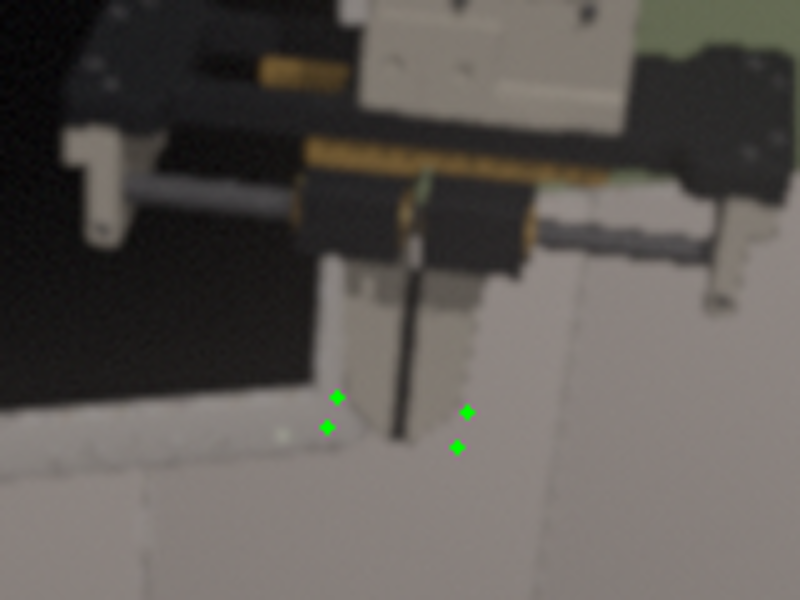

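Fingertips match the model: about 38 mm across when closed, with rounded ends. Next I refine the disc centre and come down beside pin_a on its robot side.

```bash
sed -i 's/^C=.*/C=np.array([.5145,-.162]); YAW=np.radians(67.3)/' h.py && cat >> h.py <<'E'
def arc(dl,r,off,z=.076):  # tool at pin frame rotated dl deg from "pin_a at base -x"; off = tangential distance behind the pin
    a=np.radians(dl); c,k=np.cos(a),np.sin(a); x,y=-r,off
    plan(W(c*x-k*y,k*x+c*y,z),67.3+dl)
E
python3 - <<'E'
from h import *
now(); arc(4.8,.020,.032,.12); arc(4.8,.020,.032)
E
```

```text
t 2.33 p [ 0.4785 -0.1646  0.3205] base mm [-16.3  32.2] tip z 0.2985 xyaw 67.7 F [ 0.22  0.8  -0.43] w 0.006
cm [-0.65  0.21 20.05] deg [-0.  -0.  -4.4]
cm [-0.65  0.21 24.45] deg [-0.  -0.  -4.4]
```

```bash
python3 -m creep '0 -0.4 0.1 6 0 0 -2;0 -0.6 0.2 12 0 0 -4.4;0 -0.6 0.2 17 0 0 -4.4;0 -0.6 0.2 20 0 0 -4.4;0 -0.6 0.2 20 0 0 -4.4' 20 && python3 - <<'E'
from h import *
now(); arc(4.8,.020,.032); arc(4.8,.020,.0242)
E
```

```text
clock: 2.95
position: [0.4769, -0.1705, 0.1193]
ee_rot: [-2.538, -1.846, 0.004]
force: [-0.1, 0.0, 1.6]
width: 0.007
gripper_force: 0.0
t 2.95 p [ 0.4769 -0.1705  0.1193] base mm [-22.3  31.4] tip z 0.0973 xyaw 72.1 F [-0.06  0.    1.61] w 0.007
cm [-0.04  0.13  4.33] deg [-0.2 -0.  -0. ]
cm [-0.04  0.91  4.33] deg [-0.2 -0.  -0. ]
```

Descend, then check that nothing is touched.

```bash
python3 -m creep '0 0 0 2.5 0 0 0;0 0 0 4.3 0 0 0;0 0 0 4.3 0 0 0;0 0 0.5 4.3 0 0 0;0 0 0.5 4.3 0 0 0' && python3 - <<'E'
from h import *
now()
for d in(4.8,14.8,24.8,34.8,44.8): arc(d,.020,.0242)
E
```

```text
clock: 3.58
position: [0.4842, -0.174, 0.079]
ee_rot: [2.541, 1.845, 0.003]
force: [-0.8, -0.3, 0.3]
width: 0.007
gripper_force: 0.0
t 3.58 p [ 0.4842 -0.174   0.079 ] base mm [-22.8  23.3] tip z 0.057 xyaw 72.0 F [-0.82 -0.31  0.26] w 0.007
cm [0.07 0.09 0.3 ] deg [ 0.1 -0.  -0.1]
cm [-0.32  0.48  0.3 ] deg [  0.1  -0.  -10.1]
cm [-0.63  0.92  0.3 ] deg [  0.1   0.  -20.1]
cm [-0.87  1.42  0.3 ] deg [  0.1   0.  -30.1]
cm [-1.01  1.94  0.3 ] deg [  0.1   0.  -40.1]
```

```bash
python3 -m creep '0 -0.15 0.3 0 0 0 -5;0 -0.3 0.5 0 0 0 -10;0 -0.45 0.7 0 0 0 -15;0 -0.6 0.95 0 0 0 -20;0 -0.6 0.95 0 0 0 -20' && python3 - <<'E'
from h import *
now()
for d in(24.8,34.8,44.8,54.8,64.8): arc(d,.020,.0242)
E
```

```text
clock: 4.2
position: [0.4898, -0.1826, 0.0782]
ee_rot: [-2.184, -2.257, -0.0]
force: [-3.2, 0.7, 1.1]
width: 0.005
gripper_force: 1.2
t 4.2 p [ 0.4898 -0.1826  0.0782] base mm [-28.6  14.9] tip z 0.0562 xyaw 91.9 F [-3.15  0.72  1.06] w 0.005
cm [-0.03  0.13  0.22] deg [-0.  -0.  -0.2]
cm [-0.42  0.51  0.22] deg [ -0.   -0.  -10.2]
cm [-0.73  0.96  0.22] deg [  0.   -0.  -20.2]
cm [-0.97  1.46  0.22] deg [  0.   -0.  -30.2]
cm [-1.11  1.98  0.22] deg [  0.   -0.  -40.2]
```

Contact at about 3 N, as expected for a sliding pin. I continue the arc.

```bash
python3 -m creep '0 -0.4 0.5 0.1 0 0 -10;0 -0.7 0.95 0.2 0 0 -20;0 -0.95 1.45 0.2 0 0 -30;0 -1.1 1.95 0.2 0 0 -40;0 -1.1 1.95 0.2 0 0 -40' && python3 - <<'E'
from h import *
now()
for d in(64.8,74.8,82,90): arc(d,.020,.0242)
E
```

```text
clock: 4.82
position: [0.5099, -0.1934, 0.076]
ee_rot: [1.284, 2.867, -0.0]
force: [-2.0, -1.4, 1.2]
width: 0.008
gripper_force: 1.2
t 4.83 p [ 0.5099 -0.1934  0.076 ] base mm [-30.7  -7.9] tip z 0.054 xyaw 131.7 F [-2.   -1.36  1.16] w 0.008
cm [0.02 0.02 0.  ] deg [ 0.   0.  -0.4]
cm [-0.36  0.41  0.  ] deg [  0.    0.  -10.4]
cm [-0.6   0.73  0.  ] deg [  0.    0.  -17.6]
cm [-0.81  1.11  0.  ] deg [  0.    0.  -25.6]
```

```bash
python3 -m creep '0 -0.35 0.4 0 0 0 -10;0 -0.6 0.75 0 0 0 -18;0 -0.75 1 0 0 0 -24;0 -0.75 1 0 0 0 -24;0 -0.75 1 0 0 0 -24' && python3 -m creep '0 0 -0.5 0 0 0 0;0 0 -1.5 0 0 0 0;0 0 -2 -3 0 0 0;0 0 -2 -9 0 0 0;0 0 -2 -15 0 0 0' && python3 - <<'E'
from h import *
now()
i=vision.camera_info("wrist"); im=vision.get_image("wrist")[:,:,::-1].copy(); cv2.imwrite("pics/w2.png",im)
it=vision.get_image("top")[:,:,::-1].copy(); cv2.imwrite("pics/t2.png",it)
js=vision.get_image("side")[:,:,::-1].copy(); cv2.imwrite("pics/s2.png",js)
for n,m,inf,roi in(("wrist",im,i,(0,0,512,384)),("top",it,None,(190,170,300,250)),("side",js,None,(220,140,340,260))):
  for k in("brass","red"):
    for c,st in blobs(m,k,roi,8)[0]:
        p=onz(n,*c,.066,inf); b=toB(p)*1000
        if abs(b[0])<220 and abs(b[1])<60: print(n,k,c.round(1),st,b.round(1))
E
```

```text
clock: 5.45
position: [0.5226, -0.1922, 0.076]
ee_rot: [0.662, 3.07, -0.001]
force: [0.3, -3.2, 1.5]
width: 0.002
gripper_force: 1.5
clock: 6.08
position: [0.5133, -0.2104, 0.2271]
ee_rot: [-0.657, -3.071, -0.0]
force: [0.3, -1.1, 0.4]
width: 0.004
gripper_force: 0.0
t 6.08 p [ 0.5133 -0.2104  0.2271] base mm [-45.1 -17.6] tip z 0.2051 xyaw 155.9 F [ 0.29 -1.13  0.42] w 0.004
wrist brass [298.  144.7] [291, 138, 15, 14, 136] [-1.4 20.9]
wrist brass [295.5 183.6] [289, 175, 14, 17, 141] [ -3.5 -17.7]
wrist red [145.4 167.2] [136, 153, 21, 30, 464] [-152.2    2.5]
top red [284.  230.3] [281, 227, 7, 7, 23] [-155.8    3.1]
side brass [263.9 208. ] [261, 201, 6, 15, 57] [  7.5 -17.7]
side brass [285.5 212.3] [283, 206, 6, 14, 61] [ 9.5 21.6]
side red [288.4 157. ] [283, 152, 12, 14, 112] [-142.6    2.5]
```

Pins now measure lock_disc ≈ 3.09 rad, about 0.05 off line, well inside the 0.15 the nose allows. Before going behind the tab I check clearance to the monitor and wall.

```bash
python3 - <<'E'
from h import *
print("mon corner",tri(ray("side",303,96),ray("top",356,257)).round(3))
print("table edge",onz("top",322,200,0).round(3),onz("side",300,147,0).round(3))
now(); plan(W(-.182,.001,.227),67.3); plan(W(-.182,.001,.07),67.3)
a=cv2.imread("pics/s2.png")[60:250,180:370]; b=cv2.imread("pics/t2.png")[120:310,180:390]
o=np.hstack([cv2.resize(a,(400,400),interpolation=2),cv2.resize(b,(400,362),interpolation=2)[:,:].copy() if 0 else cv2.resize(b,(400,400),interpolation=2)])
cv2.imwrite("pics/c2.png",o)
E
```

```text
mon corner [ 0.387 -0.468  0.09 ]
table edge [ 0.535 -0.412  0.   ] [ 0.4   -0.399  0.   ]
t 6.22 p [ 0.5156 -0.2111  0.2291] base mm [-44.9 -19.9] tip z 0.2071 xyaw 155.9 F [-0.13  0.17 -0.36] w 0.001
cm [  1.75 -13.76   0.18] deg [ 0.3  0.2 88.6]
cm [  1.85 -13.78  15.88] deg [ 0.3  0.2 88.6]
```

View pics/c2.png

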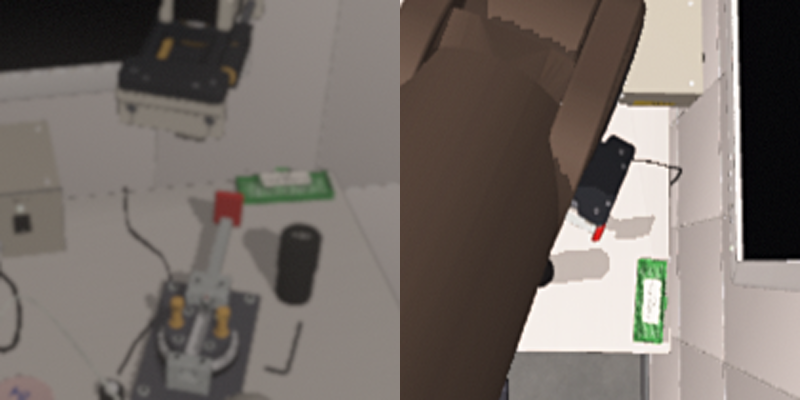

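Combined view: the slot lies between the two pins in line with the bar, the can and hex key stand undisturbed, and the tab has free room behind it. The wall and monitor are at y ≲ −0.41. Next I rotate and go behind the tab.

```bash
python3 -m creep '0 0.3 -0.5 0 0 0 10;0 0.6 -1 0 0 0 20;0 0.9 -1.5 0 0 0 30;0 1.2 -2 0 0 0 40;0 1.7 -3 0 0 0 50' && python3 - <<'E'
from h import *
now(); plan(W(-.182,.001,.227),67.3)
E
```

```text
clock: 6.85
position: [0.4854, -0.2302, 0.2243]
ee_rot: [-1.898, -2.5, 0.001]
force: [0.5, -0.1, 0.7]
width: 0.007
gripper_force: 0.0
t 6.85 p [ 0.4854 -0.2302  0.2243] base mm [-74.1   0.5] tip z 0.2023 xyaw 105.6 F [ 0.45 -0.14  0.65] w 0.007
cm [-8.44 -6.73 -0.27] deg [-0.1 -0.1 38.3]
```

```bash
python3 -m creep '0 -1 -0.8 0 0 0 10;0 -2.5 -2 0 0 0 20;0 -4.5 -3.5 0 0 0 30;0 -6.5 -5.2 0 0 0 38.3;0 -8.4 -6.7 0 0 0 38.3' && python3 -m creep '0 0 0 0 0 0 0;0 0 0 0 0 0 0' >/dev/null && python3 - <<'E'
from h import *
now(); plan(W(-.182,.001,.07),67.3)
E
```

```text
clock: 7.48
position: [0.4437, -0.3301, 0.2243]
ee_rot: [-2.611, -1.743, 0.002]
force: [0.6, -0.4, 0.2]
width: 0.009
gripper_force: 0.0
t 7.72 p [ 0.4449 -0.3288  0.2248] base mm [-180.7   -0.2] tip z 0.2028 xyaw 67.6 F [0.4  0.23 0.77] w 0.003
cm [-0.14 -0.09 15.48] deg [-0.1 -0.   0.3]
```

```bash
python3 -m creep '0 0 0 6 0 0 0;0 0 0 12 0 0 0;0 0 0 15 0 0 0;0 0 0 15.5 0 0 0;0 0 0 15.5 0 0 0' && python3 - <<'E'
from h import *
now(); plan(W(-.168,.001,.07),67.3); plan(W(-.0825,.001,.07),67.3)
E
```

```text
clock: 8.35
position: [0.4457, -0.3294, 0.0713]
ee_rot: [2.609, 1.749, 0.001]
force: [-0.7, -0.6, 0.2]
width: 0.006
gripper_force: 0.0
t 8.35 p [ 0.4457 -0.3294  0.0713] base mm [-181.    -1.1] tip z 0.0493 xyaw 67.7 F [-0.73 -0.65  0.18] w 0.006
cm [ 1.3  -0.2   0.13] deg [ 0.  -0.   0.4]
cm [ 9.85 -0.15  0.13] deg [ 0.  -0.   0.4]
```

```bash
python3 -m creep '0 0.6 -0.1 0 0 0 0;0 1.3 -0.2 0 0 0 0;0 2.1 -0.2 0 0 0 0;0 2.9 -0.2 0 0 0 0;0 3.7 -0.2 0 0 0 0' && python3 - <<'E'
from h import *
now(); plan(W(-.0825,.001,.07),67.3)
E
```

```text
clock: 8.98
position: [0.4577, -0.2941, 0.0708]
ee_rot: [2.61, 1.749, 0.0]
force: [-0.2, -1.4, 0.7]
width: 0.004
gripper_force: 0.8
t 8.97 p [ 0.4577 -0.2941  0.0708] base mm [-143.8    1.5] tip z 0.0488 xyaw 67.6 F [-0.25 -1.42  0.72] w 0.004
cm [6.13 0.08 0.08] deg [ 0.  -0.   0.3]
```

Bar sliding at about 1.5 N. Continue in small steps; the nose reaches the disc soon.

```bash
python3 -m creep '0 0.6 0 0 0 0 0;0 1.2 0 0 0 0 0;0 1.8 0 0 0 0 0;0 2.4 0 0 0 0 0;0 2.4 0 0 0 0 0' && python3 - <<'E'
from h import *
now()
E
```

```text
clock: 9.6
position: [0.4664, -0.2714, 0.0705]
ee_rot: [-2.608, -1.749, -0.0]
force: [-0.4, 0.6, 0.3]
width: 0.01
gripper_force: 0.0
t 9.6 p [ 0.4664 -0.2714  0.0705] base mm [-119.5    2.1] tip z 0.0485 xyaw 67.7 F [-0.38  0.58  0.34] w 0.01
```

```bash
python3 -m creep '0 0.5 0 0 0 0 0;0 1.0 0 0 0 0 0;0 1.5 0 0 0 0 0;0 2.0 0 0 0 0 0;0 2.0 0 0 0 0 0' && python3 - <<'E'
from h import *
now(); plan(W(-.0825,.001,.07),67.3)
E
```

```text
clock: 10.22
position: [0.4744, -0.2532, 0.0707]
ee_rot: [-2.609, -1.75, -0.001]
force: [-0.1, 1.1, 0.4]
width: 0.004
gripper_force: 0.0
t 10.22 p [ 0.4744 -0.2532  0.0707] base mm [-99.6   1.8] tip z 0.0487 xyaw 67.7 F [-0.1   1.1   0.36] w 0.004
cm [1.71 0.09 0.07] deg [-0.  -0.   0.4]
```

```bash
python3 -m creep '0 0.4 0 0 0 0 0;0 0.8 0 0 0 0 0;0 1.2 0 0 0 0 0' && python3 -m creep '0 0.2 0 0 0 0 0;0 0.4 0 0 0 0 0;0 0.5 0 0 0 0 0' && python3 - <<'E'
from h import *
now()
E
```

```text
clock: 10.6
position: [0.4789, -0.2428, 0.0708]
ee_rot: [2.61, 1.748, 0.0]
force: [-0.2, -2.3, 0.1]
width: 0.003
gripper_force: 0.8
clock: 10.98
position: [0.4799, -0.2403, 0.0709]
ee_rot: [2.61, 1.745, -0.002]
force: [-3.2, -9.8, -2.4]
width: 0.002
gripper_force: 5.0
t 10.97 p [ 0.4799 -0.2403  0.0709] base mm [-85.6   1.7] tip z 0.0489 xyaw 67.5 F [-3.19 -9.75 -2.42] w 0.002
```

Force is up to 10 N near the expected end. I add a little to seat it, well under 40 N.

```bash
python3 -m creep '0 0.1 0 0 0 0 0;0 0.2 0 0 0 0 0;0 0.2 0 0 0 0 0' && python3 - <<'E'
from h import *
now()
js=vision.get_image("side")[:,:,::-1].copy(); cv2.imwrite("pics/s3.png",js)
for k in("brass","red"):
    for c,st in blobs(js,k,(220,140,340,260),8)[0]: print(k,c.round(1),st,(toB(onz("side",*c,.066))*1000).round(1))
E
```

```text
clock: 11.35
position: [0.4799, -0.2402, 0.0709]
ee_rot: [2.61, 1.742, -0.005]
force: [-4.5, -13.3, -0.7]
width: 0.003
gripper_force: 6.9
t 11.35 p [ 0.4799 -0.2402  0.0709] base mm [-85.4   1.7] tip z 0.0489 xyaw 67.4 F [ -4.53 -13.32  -0.7 ] w 0.003
brass [263.7 208.1] [261, 201, 6, 15, 61] [  7.7 -17.9]
brass [285.4 212.2] [283, 206, 6, 14, 62] [ 9.3 21.5]
red [280.6 183.8] [275, 180, 12, 9, 98] [-61.6   0.7]
```

```bash
python3 -m creep '0 -0.8 0 0 0 0 0;0 -2.5 0 0 0 0 0;0 -3.5 0 -3 0 0 0;0 -4 0 -9 0 0 0;0 -4 0 -15 0 0 0' && python3 - <<'E'
from h import *
now()
js=vision.get_image("side")[:,:,::-1].copy()
i=vision.camera_info("wrist"); im=vision.get_image("wrist")[:,:,::-1].copy()
for n,m,inf in(("side",js,None),("wrist",im,i)):
  for k in("brass","red"):
    for c,st in blobs(m,k,(220,140,340,260) if n=="side" else (0,0,512,384),8)[0]:
      b=(toB(onz(n,*c,.066,inf))*1000).round(1)
      if abs(b[0])<200 and abs(b[1])<40: print(n,k,c.round(1),st,b)
a=cv2.resize(js[150:250,230:330],(400,400),interpolation=2)
f=192/np.tan(np.radians(i["fov_y"]/2));E=np.linalg.inv(np.array(i["extrinsics"]));q=E[:3]@np.r_[W(-.02,0,.05),1];u=(q[:2]/q[2]*f+[i["cx"],i["cy"]]).astype(int);print(u)
x0=min(max(u[0]-70,0),372);y0=min(max(u[1]-70,0),244)
cv2.imwrite("pics/c3.png",np.hstack([a,cv2.resize(im[y0:y0+140,x0:x0+140],(400,400),interpolation=2)]))
E
```

```text
clock: 12.02
position: [0.465, -0.2743, 0.2223]
ee_rot: [-2.611, -1.746, 0.001]
force: [1.9, -0.0, 0.8]
width: 0.005
gripper_force: 0.0
t 12.03 p [ 0.465  -0.2743  0.2223] base mm [-122.7    2.3] tip z 0.2003 xyaw 67.6 F [ 1.91 -0.01  0.78] w 0.005
side brass [263.9 207.9] [261, 201, 6, 15, 56] [  7.2 -17.6]
side brass [285.4 212.3] [283, 206, 6, 14, 62] [ 9.4 21.5]
side red [280.8 184.2] [275, 180, 12, 9, 89] [-60.8   1.1]
wrist brass [231.6  52.6] [225, 44, 14, 19, 166] [-1.7 19.2]
wrist brass [274.1  55.6] [267, 47, 15, 19, 164] [ -3.9 -19.5]
wrist red [252.4 129.8] [239, 125, 28, 10, 244] [-70.4   0.2]
[252  76]
```

View pics/c3.png

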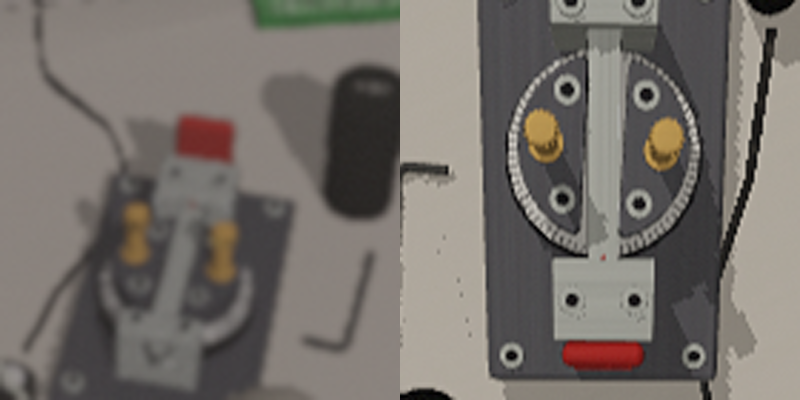

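The view shows the bar running through the slot into the far bridge. The tab centre measures −70 mm against −69 expected, so it is home, and the bar's play limits the disc to about 0.05 rad off line. The can and hex key have not moved and the arm is clear, so I hand in.

```bash
python3 -m creep '0 0 0 0 0 0 0;0 0 0 0 0 0 0' | head -2 && python3 -c "
from cell import job
print(job.sign_off())"
```

```text
clock: 12.38
position: [0.4652, -0.273, 0.2195]
the job is handed in; nothing more can be done
None
```

The swivel base is locked and the job handed in at 12.4 s (no verdict was returned): disc in line to about 0.05 rad, bar fully home with the tab at the near bridge, peak push about 14 N, and no sign that any bystander was touched.

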